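Hang the nest shelves and stock them with reagent bottles

TASK

Set up the test station: first hang both empty nest shelves on the slotted uprights, each on the upright whose slots are spaced like its hook tabs, pressing the tabs into the slots and then down until they are fully engaged and the shelf hangs by itself. Then stand every reagent bottle that is there (two to four of them) upright and fully down in the nest that fits its shape and size. Leave everything else on the bench where it is.

Things in the scene. Friction and masses are not known exactly. Their poses are not given: they have to be found in the camera images.
- wide_shelf: Loose grey nest shelf, 0.45 kg, 165 wide (y), block x -50..50, 25 high; origin at centre of underside, x to its hooked back, z up. Two nests 18 deep, rims at z 25: the round nest, 60 diameter at y=+46, the oblong nest, 66 (x) x 42 (y) at y=-46. Between them a grip fin to lift it by: 10 thick, y -5..5, x -20..30, z 25..54. Mass centre about x=8. Aluminium back plate x 50..55, up to z 72, with two hook tabs. Sizes in mm.
- narrow_shelf: Loose grey nest shelf, 0.45 kg, 165 wide (y), block x -50..50, 25 high; origin at centre of underside, x to its hooked back, z up. Two nests 18 deep, rims at z 25: the square nest, 52 x 52 at y=+46, the slim nest, 46 diameter at y=-46. Between them a grip fin to lift it by: 10 thick, y -5..5, x -20..30, z 25..54. Mass centre about x=8. Aluminium back plate x 50..55, up to z 72, with two hook tabs. Sizes in mm.
- wide_upright: Fixed grey slotted upright, plate 5 thick, 180 wide, 165 high, braced behind; origin at the centre of the lower edge of the front face, which looks along -x (to the robot); y along the face. Two slots through it, 12 wide x 28 high, at y=+-55 (110 apart), z 110 to 138; a white tick on the top edge over each. Sizes in mm.
- narrow_upright: Fixed grey slotted upright, plate 5 thick, 180 wide, 165 high, braced behind; origin at the centre of the lower edge of the front face, which looks along -x (to the robot); y along the face. Two slots through it, 12 wide x 28 high, at y=+-30 (60 apart), z 110 to 138; a white tick on the top edge over each. Sizes in mm.
- wide_shelf_hooks (a point): Point at (55, 0, 50) in the wide shelf's frame: rear face of the back plate, height of the underside of the hook necks. Two tabs 7 wide at y=+-55 (110 apart) stick out 12 behind the plate: a neck z 50..58, then a 5 thick lip from z 58 down to z 38, 7 clear of the plate (mm).
- wide_upright_slots (a point): Point at (0, 0, 110) in the wide upright's frame: front face, lower edge of the slots. The tabs go in along the upright's +x with the hooks point 13 to 19 above this point, then down. Hung, the hooks point lies here, lips behind the plate; slack 2 fore and aft, 2.5 sideways, so the shelf leans about 0.04 rad (mm).
- narrow_shelf_hooks (a point): Point at (55, 0, 50) in the narrow shelf's frame: rear face of the back plate, height of the underside of the hook necks. Two tabs 7 wide at y=+-30 (60 apart) stick out 12 behind the plate: a neck z 50..58, then a 5 thick lip from z 58 down to z 38, 7 clear of the plate (mm).
- narrow_upright_slots (a point): Point at (0, 0, 110) in the narrow upright's frame: front face, lower edge of the slots. The tabs go in along the upright's +x with the hooks point 13 to 19 above this point, then down. Hung, the hooks point lies here, lips behind the plate; slack 2 fore and aft, 2.5 sideways, so the shelf leans about 0.04 rad (mm).
- round_bottle: Loose white reagent bottle, round, 56 diameter, body 56 high, weighted foot; on top a grey cylindrical cap, 28 diameter, from 58 to 92 above the underside, by which it can be gripped. Origin at the centre of the underside, z up. 0.07 to 0.2 kg. May be absent. Sizes in mm.
- round_nest (a point): Centre of the floor of the round nest, on the wide shelf, 18 below the nest's rim; axes as the shelf. The seated bottle's origin lies here (mm).
- oblong_bottle: Loose white reagent bottle, oblong, 62 (x) x 38 (y), body 56 high, weighted foot; on top a grey cylindrical cap, 28 diameter, from 58 to 92 above the underside, by which it can be gripped. Origin at the centre of the underside, z up. 0.07 to 0.2 kg. May be absent. Sizes in mm.
- oblong_nest (a point): Centre of the floor of the oblong nest, on the wide shelf, 18 below the nest's rim; axes as the shelf. The seated bottle's origin lies here (mm).
- square_bottle: Loose white reagent bottle, square, 48 x 48, body 56 high, weighted foot; on top a grey cylindrical cap, 28 diameter, from 58 to 92 above the underside, by which it can be gripped. Origin at the centre of the underside, z up. 0.07 to 0.2 kg. May be absent. Sizes in mm.
- square_nest (a point): Centre of the floor of the square nest, on the narrow shelf, 18 below the nest's rim; axes as the shelf. The seated bottle's origin lies here (mm).
- slim_bottle: Loose white reagent bottle, slim round, 42 diameter, body 56 high, weighted foot; on top a grey cylindrical cap, 28 diameter, from 58 to 92 above the underside, by which it can be gripped. Origin at the centre of the underside, z up. 0.07 to 0.2 kg. May be absent. Sizes in mm.
- slim_nest (a point): Centre of the floor of the slim nest, on the narrow shelf, 18 below the nest's rim; axes as the shelf. The seated bottle's origin lies here (mm).
- oximeter: Bystander, loose: pulse oximeter, 60 x 34 x 30, between the uprights; origin at the centre of its underside. Leave alone. Sizes in mm.
- pen_cup: Bystander, loose: blue open cup, 72 diameter, 95 high; origin at the centre of its underside. Leave alone. Sizes in mm.
- sanitiser: Bystander, loose: closed bottle, 60 diameter, 160 high; origin at the centre of its underside. Leave alone. Sizes in mm.
- kit_carton: Bystander, loose: carton, 80 x 150 x 50; origin at the centre of its underside. Leave alone. Sizes in mm.
- thermometer: Bystander, loose: handheld thermometer, 120 x 34 x 26; origin at the centre of its underside. Leave alone. Sizes in mm.
Not all that is in view belongs to the job. What is shaped like the round_bottle but red is not meant. Leave any orange look-alike of the wide_shelf alone.

How it is judged:
By the outcome, as a careful person would: the job done as asked, in the order asked, and still so for the second after the job is handed in, with the robot touching nothing.
Of round_bottle, oblong_bottle, square_bottle, slim_bottle only 2 to 4 are there at a start; the rules pass over those that are not, and their reading is None.
At some moment in a run one of round_bottle, oblong_bottle, square_bottle, slim_bottle may be knocked a few centimetres aside while the robot is not near it.
It also fails if it takes over 210 s, if anything falls off the work surface, if the arm or the gripper's body presses on something with over 40 N, if the wrist force passes 120 N, or if a joint passes its speed limit or range.

ROBOT

A 6-joint arm with a two-finger parallel gripper is mounted at the origin on the work surface. World frame = base frame: x ahead of the robot, y to its left, z up, the work surface at z = 0. Lengths are in mm, angles in rad, forces in N, time in s.
With the tool pointing down it reaches from about 425 to 925 mm from the base axis. Payload 12.5 kg.
Tool frame: the origin (TCP) lies on the mounting face of the last link; the fingertips stand 173 mm ahead of it and the grasp point (between the pads) lies 155 mm ahead of it; z points along the fingers, y is the direction in which the jaws open and shut (so a half turn about z gives the same grasp; the last joint's range is limited). The gripper opens to 85 mm and grips with 20 to 120 N. Pads are 22 mm wide; open, the fingers measure 114 mm over their backs; the gripper's body (76 mm by 85 mm) begins 54 mm behind the grasp point. The pads swing forward as they close: fully open they stand 13 mm farther back than shut.
Start: joints at [-1.215, 0.491, 1.559, -0, 1.092, -0.106], TCP at [278.493, -559.523, 404.727] pointing down, gripper open.
Joint ranges: [-3.1, 3.1], [-0.84, 2.19], [0.05, 2.79], [-1.13, 4.28], [0.06, 2.93], [-2.69, 2.69]. Speed limits (rad/s): [2.22, 2.22, 2.79, 3.14, 3.14, 3.14].

INTERFACE

Orientations are given as [roll, pitch, yaw] about the fixed x, y, z axes, in that order (R = Rz(yaw) Ry(pitch) Rx(roll)).
In Python, from plant import get_obs, capture, sign_off, cut_out gives the robot as it stands. The module is installed in compiled form; this text tells all that it offers.
- The arm moves only by the tool move_arm, never from a script. Its argument "plan" is a list of rows, each an object with "xyz": the shift along the world's x, y, z in m, a list of three; "twist": the turn about the world's z in rad. In form: [{"xyz": [tx, ty, tz], "twist": twist}, ...]. A call has 1 to 5 rows; each row is the pose to reach, as a shift and turn from the pose measured when the call began; what a row does not reach only later rows make up. A row lasts 1/8 s, in which the tool goes at most 62.5 mm and 10.7 degrees, less where a joint would pass 70% of its speed; a pose out of reach is approached as far as the arm can. A call with a gripper value outside its range is refused whole. "grip" is the closure, from 0 (fully open) to 1 (shut), set as the call begins (left out, the last holds). The fingers move at their own pace and stop on an object; "newtons" is the grip in N (left out, the last holds). Time passes only in rows, so rows that repeat a pose let the fingers close. It gives the time, the measured TCP pose, the force and the opening at its end, in the units of the state.
- get_obs(): the state, without advancing time (a new reading comes with each control period).
- capture(name): name is "scene" or "top"; returns a dict with "image" (400x640x3 uint8, blue, green, red), "K" (3x3 intrinsics, pixels), "k1" (the pictures are not rectified: a ray, as slopes to the right and down, at radius r is drawn at 1 + k1 r^2 times it, then the intrinsics apply), "view" (4x4, takes a point from world to camera coordinates). Camera axes: x right, y down, z forward; pixel columns grow to the right and rows downward; lengths in mm; the calibration is good to about 2 mm. A picture is of the moment at which its call begins. There is no depth.
- sign_off(): hands the job in, once; it reports no verdict.
Trained networks look in a picture, given as the dict that the camera call returned (one of the last four; its "shot" number tells which), for a name from the list of things; names that differ only in an ending like _2 or _b are one class to them, and where a whole thing is asked for, a point or a joint stands for the part that bears it (a point fixed in the world has none). Each returns a list of dicts, best first, with "conf" (0 to 1); they miss things now and then, are a little off and sometimes report something else, mostly with a low value. They report only what shows in the picture. A call takes as long as a camera call. They do not tell look-alikes from the thing itself.
- cut_out(picture, label): "pixels" (400x640 bool, what is visible of it) and "bbox" ([left, top, right, bottom] in pixels, round what is visible of it).
The state is a dict: "t": time; "joints": joint angles; "joint_vel": joint speeds; "effort": joint torques, N m; "eef_pos": TCP position; "orientation": TCP orientation; "contact_force": force on the tool from outside, world axes, zero at the start; "torque": the same for the moment, N m; "opening": opening from 0.0 (shut) to 1.0 (fully open).
Only numpy, scipy, OpenCV 4.12 (cv2) and the standard library are available. Lean on these libraries where they do the work, as an engineer would, in place of code of your own. Each camera call takes 0.05 s, during which the arm holds its last target. There are 200 camera calls.

## Working session

There is one attempt and no reset: what is moved stays moved. The work goes in short steps, Python scripts to look and compute and a tool call to move; the robot and the scene stay as the last step left them, time stands still between calls to the robot, and variables do not carry over. Pictures are saved under pics/ and viewed, about 12 in all and at most 16, crops included, and the job is handed in when it is done.

Besides the shell and the picture viewer there is one more tool, called after "Request:" by a JSON object that holds its "name" and its "arguments". move_arm: Moves the arm, as the interface text tells. Its arguments: {"type":"object","properties":{"plan":{"type":"array","items":{"type":"object","properties":{"xyz":{"type":"array","items":{"type":"number"}},"twist":{"type":"number"}}}},"grip":{"type":"number"},"newtons":{"type":"number"}},"required":["plan"]}

```bash
mkdir -p pics; ls
python3 - <<'E'
from plant import *
import cv2,numpy as np
for n in ["scene","top"]:
    c=capture(n); cv2.imwrite(f"pics/{n}0.png",c["image"]); print(n,c["K"].tolist(),c["k1"],np.round(c["view"],4).tolist())
    for l in ["wide_shelf","narrow_shelf","wide_upright","narrow_upright","round_bottle","oblong_bottle","square_bottle","slim_bottle"]:
        print(l,[(round(d["conf"],2),[int(v) for v in d["bbox"]]) for d in cut_out(c,l)])
print(get_obs())
E
```

```text
pics
scene [[468.36165930224655, 0.0, 319.37827044096986], [0.0, 468.36165930224655, 195.5973110789592], [0.0, 0.0, 1.0]] -0.10470281775404099 [[0.672, 0.7405, -0.0124, -304.5807], [0.6032, -0.557, -0.5709, -201.5831], [-0.4296, 0.3761, -0.821, 1487.3434], [0.0, 0.0, 0.0, 1.0]]
wide_shelf [(0.95, [307, 100, 368, 140]), (0.89, [362, 125, 423, 175])]
narrow_shelf [(0.8, [177, 239, 253, 304])]
wide_upright [(0.88, [396, 191, 468, 283])]
narrow_upright [(0.7, [320, 255, 403, 352])]
round_bottle [(0.92, [361, 167, 379, 200]), (0.55, [324, 178, 347, 211])]
oblong_bottle [(0.72, [265, 240, 291, 273]), (0.51, [358, 126, 426, 174])]
square_bottle []
slim_bottle [(0.63, [179, 241, 251, 304])]
top [[394.32881969781187, 0.0, 325.0662127535528], [0.0, 394.32881969781187, 198.4479613199694], [0.0, 0.0, 1.0]] 0.025058007342310017 [[-0.0252, -0.9992, 0.0305, -14.2451], [-0.9943, 0.0219, -0.1046, 462.2544], [0.1038, -0.0329, -0.994, 1225.1431], [0.0, 0.0, 0.0, 1.0]]
wide_shelf [(0.97, [194, 259, 253, 303]), (0.57, [182, 194, 239, 235])]
narrow_shelf [(0.91, [386, 200, 447, 241])]
wide_upright [(0.82,
[... 235 characters left out ...]
im_bottle []
{'t': 0.9, 'joints': array([-1.21462583e+00,  4.90902676e-01,  1.55888945e+00, -5.85210241e-06,
        1.09167994e+00, -1.05565437e-01]), 'joint_vel': array([-9.16404695e-05,  9.68500741e-05, -5.57349532e-04, -8.67092085e-04,
        2.12019198e-03,  1.03832291e-04]), 'effort': array([-3.36183048e-04, -6.18274713e+01, -2.61843395e+01, -8.99840927e-06,
        4.31580102e-04,  1.35670538e-05]), 'eef_pos': array([ 278.48048873, -559.53574517,  404.7289189 ]), 'orientation': array([3.14147328e+00, 1.78712270e-05, 4.61738629e-01]), 'contact_force': array([ 0.20594122,  0.22702027, -0.07772978]), 'torque': array([-0.00430339,  0.03630473, -0.01722272]), 'opening': 1.001354325765233}
```

Run:
```python
import cv2
a=cv2.imread("pics/top0.png")[80:330,150:500]
cv2.imwrite("pics/t1.png",cv2.resize(a,None,fx=2.28,fy=2.28,interpolation=cv2.INTER_CUBIC))
a=cv2.imread("pics/scene0.png")[80:380,150:500]
cv2.imwrite("pics/s1.png",cv2.resize(a,None,fx=2,fy=2,interpolation=cv2.INTER_CUBIC))
```

```text
(no output)
```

View pics/t1.png

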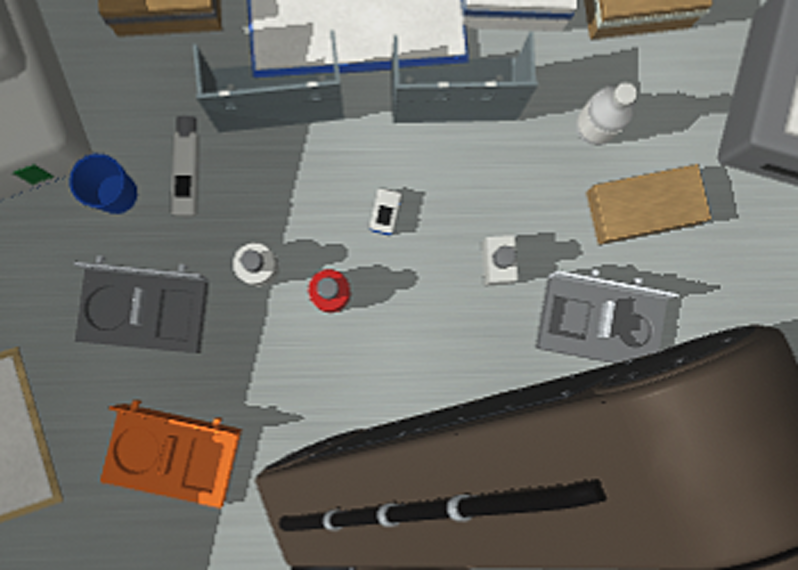

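View pics/s1.png

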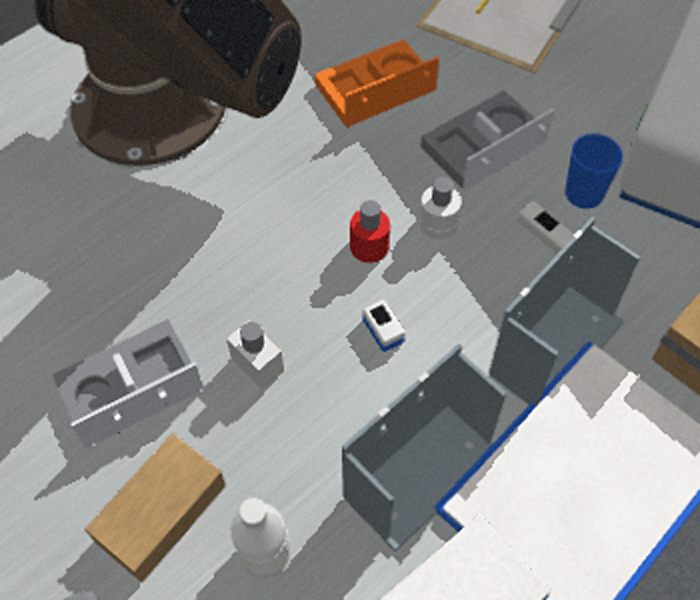

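Top view: grey wide shelf at full-image pixel (213,216), orange look-alike at (225,280) to leave, narrow shelf at (417,220). Wide upright at (267,117) with ticks far apart, narrow upright at (353,117). White round bottle at (260,195), with the red look-alike at (294,207). White angular bottle at (369,194). The arm hides the lower right.

```bash
cat > h.py <<'E'
import numpy as np,cv2
from scipy.optimize import minimize,least_squares
from plant import *
def proj(c,P):
    p=np.asarray(P,float)@c["view"][:3,:3].T+c["view"][:3,3]; s=p[:,:2]/p[:,2:]
    s=s*(1+c["k1"]*(s**2).sum(1,keepdims=True)); return s@np.diag(np.diag(c["K"])[:2])+c["K"][:2,2]
def box(x0,x1,y0,y1,z0,z1): return np.array([[x,y,z] for x in(x0,x1) for y in(y0,y1) for z in(z0,z1)],float)
def cyl(r,z0,z1):
    a=np.linspace(0,2*np.pi,32,endpoint=False); return np.array([[r*np.cos(t),r*np.sin(t),z] for t in a for z in(z0,z1)])
shelf=[box(-50,50,-82.5,82.5,0,25),box(50,55,-82.5,82.5,0,72),box(-20,30,-5,5,25,54)]
tabs=lambda h:[box(55,67,s*h-3.5,s*h+3.5,50,58) for s in(1,-1)]+[box(62,67,s*h-3.5,s*h+3.5,38,58) for s in(1,-1)]
cap=cyl(14,58,92)
M={"wide_shelf":shelf+tabs(55),"narrow_shelf":shelf+tabs(30),"round_bottle":[cyl(28,0,56),cap],"slim_bottle":[cyl(21,0,56),cap],
"square_bottle":[box(-24,24,-24,24,0,56),cap],"oblong_bottle":[box(-31,31,-19,19,0,56),cap]}
def place(P,q,z=0,lean=0):
    c,s=np.cos(q[2]),np.sin(q[2]); return P@np.array([[c,-s,0],[s,c,0],[0,0,1]]).T+[q[0],q[1],z]
def sil(c,parts,q,z=0,k=4):
    m=np.zeros((400*k,640*k),np.uint8)
    for P in parts:
        cv2.fillConvexPoly(m,cv2.convexHull(np.round((proj(c,place(P,q,z))+.5)*k*16-8).astype(np.int32)),255,shift=4)
    return cv2.resize(m,(640,400),interpolation=cv2.INTER_AREA).astype(float)/255
def fit(obs,parts,q0,z=0,free_z=False):
    # obs: [(cam,mask)], minimise mask difference
    def f(v):
        zz=v[3] if free_z else z
        return sum(np.abs(sil(c,parts,v[:3],zz)-m).sum() for c,m in obs)
    v0=list(q0)+([z] if free_z else [])
    n=len(v0); best=None
    S=np.vstack([v0]+[np.add(v0,np.eye(n)[i]*[12,12,.2,10][i]) for i in range(n)])
    r=minimize(f,v0,method="Nelder-Mead",options=dict(initial_simplex=S,maxiter=250,xatol=.1,fatol=.2))
    return r.x,r.fun/sum(m.sum() for _,m in obs)
def ground(c,uv,z=0):
    f=lambda p:proj(c,[[p[0],p[1],z]])[0]-uv
    return least_squares(f,[600,0]).x
def tri(cs,uvs,x0=(700,0,100)):
    r=least_squares(lambda p:np.hstack([proj(c,[p])[0]-u for c,u in zip(cs,uvs)]),x0); return r.x,np.abs(r.fun).max()
E
python3 - <<'E'
from h import *
cs={n:capture(n) for n in("scene","top")}
def grey(c,d):
    p=c["image"][d["pixels"]].astype(float); return np.mean(p[:,2]-p[:,0])<30
def masks(l,near=None):
    o=[]
    for n,c in cs.items():
        for d in cut_out(c,l):
            b=d["bbox"]; ok=grey(c,d)
            if near is not None:
                u=proj(c,[list(near)+[40]])[0]; ok&=np.hypot((b[0]+b[2])/2-u[0],(b[1]+b[3])/2-u[1])<15
            if ok: o.append((c,d["pixels"].astype(float))); break
    return o
t=cs["top"]
for l,uv in [("wide_shelf",(213,216)),("narrow_shelf",(417,220)),("round_bottle",(260,195)),("oblong_bottle",(369,195))]:
    g=ground(t,uv,30); o=masks(l,g)
    names=[l] if "shelf" in l else (["round_bottle","slim_bottle"] if l[0]=="r" else ["square_bottle","oblong_bottle"])
    for nm in names:
        best=min((fit(o,M[nm],[*g,y]) for y in ((0,) if "shelf" in l else (-.8,0,.8,1.57))),key=lambda r:r[1])
        print(l,nm,len(o),np.round(g),np.round(best[0],3),round(best[1],3))
# ticks
for nm,ts in [("wide",[(248.7,120.4),(286.8,117.3)]),("narrow",[(344.5,117),(361,117)])]:
    for uv in ts: print(nm,np.round(ground(t,uv,165)), np.round(proj(cs["scene"],[[*ground(t,uv,165),165]])))
im=[]
a=cs["top"]["image"][85:145,220:400]; im.append(cv2.resize(a,None,fx=4.4,fy=4.4,interpolation=cv2.INTER_CUBIC))
a=cs["scene"]["image"][180:360,310:475]; b=cv2.resize(a,None,fx=1.85,fy=1.85,interpolation=cv2.INTER_CUBIC)
cv2.imwrite("pics/u_top.png",im[0])
cv2.imwrite("pics/u_sc.png",cv2.resize(a,None,fx=3.3,fy=3.3,interpolation=cv2.INTER_CUBIC))
E
```

```text
wide_shelf wide_shelf 2 [414. 325.] [ 4.14593e+02  3.32871e+02 -1.20000e-01] 0.052
narrow_shelf narrow_shelf 2 [ 386. -313.] [ 3.81485e+02 -3.05596e+02 -2.11000e-01] 0.067
round_bottle round_bottle 2 [477. 179.] [474.594 172.538  -0.584] 0.068
round_bottle slim_bottle 2 [477. 179.] [478.512 169.326   1.877] 0.34
oblong_bottle square_bottle 2 [ 469. -164.] [ 473.385 -163.162    1.385] 0.231
oblong_bottle oblong_bottle 2 [ 469. -164.] [ 4.72352e+02 -1.62923e+02  2.90000e-02] 0.071
wide [675. 191.] [[438. 198.]]
wide [683.  83.] [[411. 225.]]
narrow [681. -82.] [[360. 269.]]
narrow [ 680. -130.] [[345. 282.]]
```

View pics/u_top.png

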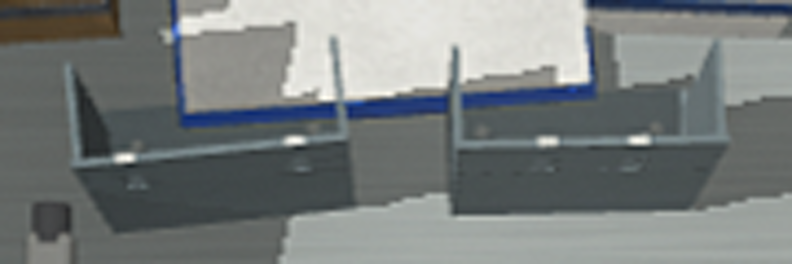

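View pics/u_sc.png

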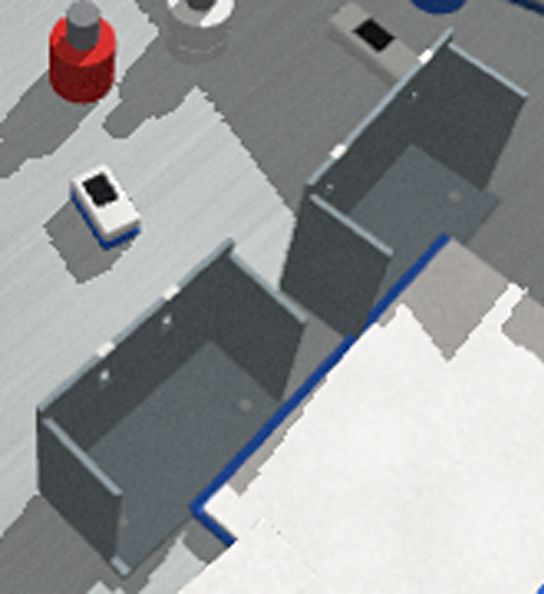

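The uprights: wide one at left in the top view (ticks 125,158 and 294,141 in the crop), narrow one at right (ticks 547,142 and 639,141). In the scene view the ticks are at (427,55), (338,151) and (172,292), (105,350). Next I refine the tick centroids.

```bash
cat >> h.py <<'E'
def tick(c,uv,r=5):
    g=c["image"].min(2).astype(float); u,v=np.round(uv).astype(int)
    w=g[v-r:v+r+1,u-r:u+r+1]; 
    yy,xx=np.mgrid[v-r:v+r+1,u-r:u+r+1]
    b=np.median(w); k=np.clip(w-b-45,0,None)*(np.hypot(xx-uv[0],yy-uv[1])<r)
    return np.array([(xx*k).sum(),(yy*k).sum()])/k.sum()
E
python3 - <<'E'
from h import *
s,t=capture("scene"),capture("top")
F=lambda x,y:(220+x/4.4-.4,85+y/4.4-.4); G=lambda x,y:(310+x/3.3-.35,180+y/3.3-.35)
D={"wide":(55,[F(125,158),F(294,141)],[G(427,55),G(338,151)],[F(76,167),F(349,138),F(355,208),F(118,232)]),
"narrow":(30,[F(547,142),F(639,141)],[G(172,292),G(105,350)],[F(453,148),F(728,142),F(691,210),F(452,214)])}
for n,(h,tt,ss,cc) in D.items():
    T=[tick(t,u,4) for u in tt]; S=[tick(s,u,4) for u in ss]
    print(n,np.round(tt,1).tolist(),np.round(T,1).tolist(),np.round(ss,1).tolist(),np.round(S,1).tolist())
    for i in (0,1): print(np.round(tri([t,s],[T[i],S[i]])[0],1),tri([t,s],[T[i],S[i]])[1])
    tk=np.array([[2.5,h,165.5],[2.5,-h,165.5]]); co=np.array([[0,90,165],[0,-90,165],[0,-90,0],[0,90,0.]])
    for wc in (0,.3,.6):
        r=least_squares(lambda q:np.hstack([(proj(t,place(tk,q))-T).ravel(),(proj(s,place(tk,q))-S).ravel(),wc*(proj(t,place(co,q))-cc).ravel()]),[680,100 if n=="wide" else -100,0])
        print(wc,np.round(r.x,3),np.round(r.fun,2).tolist())
E
```

```text
wide [[248.0, 120.5], [286.4, 116.6]] [[247.9, 120.5], [286.5, 116.5]] [[439.0, 196.3], [412.1, 225.4]] [[438.6, 196.5], [412.1, 225.4]]
[674.7 193.6 166.9] 0.10678760843336477
[685.   84.1 166.7] 0.13676156314363652
0 [6.77333e+02 1.39100e+02 9.30000e-02] [-0.18, 0.07, -0.25, 0.05, -0.1, 0.23, -0.11, 0.18, -0.0, 0.0, -0.0, 0.0, 0.0, 0.0, -0.0, 0.0]
0.3 [6.77381e+02 1.38948e+02 9.30000e-02] [-0.13, 0.05, -0.2, 0.03, -0.12, 0.28, -0.14, 0.23, -0.4, 0.05, -0.09, 0.05, 0.05, -0.0, -0.29, 0.11]
0.6 [6.77487e+02 1.38600e+02 9.30000e-02] [-0.01, 0.01, -0.08, -0.0, -0.18, 0.38, -0.21, 0.34, -0.73, 0.07, -0.11, 0.09, 0.16, -0.02, -0.52, 0.2]
narrow [[343.9, 116.9], [364.8, 116.6]] [[344.0, 116.6], [364.8, 116.4]] [[361.8, 268.1], [341.5, 285.7]] [[361.3, 267.8], [341.4, 285.1]]
[681.8 -80.4 167.8] 0.09078669143627849
[ 681.6 -140.5  166.2] 0.03605444941803171
0 [ 6.79073e+02 -1.10207e+02 -2.00000e-03] [-0.22, 0.22, -0.18, 0.07, -0.13, 0.38, 0.05, 0.03, 0.0, -0.0, 0.0, 0.0, -0.0, 0.0, -0.0, 0.0]
0.3 [ 679.093 -110.226   -0.   ] [-0.21, 0.23, -0.18, 0.05, -0.15, 0.37, 0.07, 0.05, 0.12, -0.06, 0.09, 0.06, -0.13, 0.08, -0.19, 0.07]
0.6 [ 6.79142e+02 -1.10263e+02  1.00000e-03] [-0.2, 0.23, -0.17, 0.01, -0.16, 0.37, 0.09, 0.1, 0.24, -0.1, 0.19, 0.07, -0.25, 0.11, -0.38, 0.17]
```

Request:
{"name": "move_arm", "arguments": {"plan": [{"xyz":[0.021,0.051,-0.02],"twist":-0.135},{"xyz":[0.042,0.101,-0.04],"twist":-0.27},{"xyz":[0.063,0.152,-0.06],"twist":-0.405},{"xyz":[0.084,0.203,-0.08],"twist":-0.54},{"xyz":[0.105,0.2535,-0.1],"twist":-0.673}], "grip": 0, "newtons": 60}}

```text
t: 2.12
eef_pos: [383.9, -304.4, 304.4]
orientation: [3.141, -0.001, -0.216]
contact_force: [0.5, -0.2, -0.5]
opening: 0.997
```

Request:
{"name": "move_arm", "arguments": {"plan": [{"xyz":[0,-0.0015,-0.045],"twist":0.004},{"xyz":[0,-0.0015,-0.085],"twist":0.004},{"xyz":[0,-0.0015,-0.101],"twist":0.004},{"xyz":[0,-0.0015,-0.101],"twist":0.004}]}}

```text
t: 2.62
eef_pos: [383.9, -305.9, 202.5]
orientation: [-3.141, 0.001, -0.212]
contact_force: [-0.7, 0.5, 0.4]
opening: 0.999
```

Request:
{"name": "move_arm", "arguments": {"plan": [{"xyz":[0,0,0],"twist":0},{"xyz":[0,0,0],"twist":0},{"xyz":[0,0,0],"twist":0},{"xyz":[0,0,0],"twist":0},{"xyz":[0,0,0],"twist":0}], "grip": 1, "newtons": 60}}

```text
t: 3.25
eef_pos: [383.9, -305.9, 203.0]
orientation: [-3.141, 0.0, -0.212]
contact_force: [-1.2, 1.1, 7.0]
opening: 0.106
```

Request:
{"name": "move_arm", "arguments": {"plan": [{"xyz":[0,0,0.03],"twist":0},{"xyz":[0,0,0.07],"twist":0},{"xyz":[0,0,0.11],"twist":0},{"xyz":[0,0,0.13],"twist":0}]}}

```text
t: 3.75
eef_pos: [383.8, -305.8, 334.8]
orientation: [3.141, -0.001, -0.212]
contact_force: [-0.4, -0.4, -4.2]
opening: 0.103
```

Request:
{"name": "move_arm", "arguments": {"plan": [{"xyz":[0.035,0.033,0],"twist":0.03},{"xyz":[0.08,0.076,0],"twist":0.08},{"xyz":[0.125,0.119,0],"twist":0.13},{"xyz":[0.17,0.162,0],"twist":0.18},{"xyz":[0.206,0.1957,0],"twist":0.212}]}}

```text
t: 4.38
eef_pos: [591.0, -108.0, 334.3]
orientation: [3.141, 0.0, 0.002]
contact_force: [1.3, -1.1, -2.9]
opening: 0.104
```

Request:
{"name": "move_arm", "arguments": {"plan": [{"xyz":[0,0,-0.03],"twist":0},{"xyz":[0,0,-0.054],"twist":0},{"xyz":[0,0,-0.054],"twist":0}]}}

```text
t: 4.75
eef_pos: [590.6, -107.7, 278.4]
orientation: [-3.141, 0.005, 0.003]
contact_force: [0.5, 0.6, -3.1]
opening: 0.104
```

Run:
```python
from h import *
o=get_obs(); p=o["eef_pos"]; print(np.round(p,1),np.round(o["orientation"],3),o["contact_force"],o["opening"])
obs=[]
im=[]
for n in("scene","top"):
    c=capture(n)
    for d in cut_out(c,"narrow_shelf"): print(n,round(d["conf"],2),d["bbox"],d["pixels"].sum())
    for l in ("square_bottle","slim_bottle","round_bottle","oblong_bottle"):
        print(l,[(round(d["conf"],2),np.round(d["bbox"]).astype(int).tolist()) for d in cut_out(c,l)])
    im.append(c["image"])
cv2.imwrite("pics/hold1.png",np.hstack([cv2.resize(im[0][150:400,200:450],(400,400)),cv2.resize(im[1][60:310,250:500],(400,400))]))
```

```text
[ 590.6 -107.7  278.4] [-3.141e+00  5.000e-03  3.000e-03] [ 0.49167319  0.56153894 -3.0759123 ] 0.10409992512884707
scene 0.71 [284.7, 239.5, 368.4, 301.2] 2400
square_bottle []
slim_bottle [(0.36, [360, 124, 429, 175])]
round_bottle [(0.91, [363, 166, 380, 198]), (0.41, [320, 256, 402, 356])]
oblong_bottle [(0.92, [266, 242, 292, 270])]
top 0.49 [325.9, 131.7, 335.7, 154.7] 143
top 0.33 [407.3, 150.6, 459.5, 188.9] 1254
square_bottle [(0.49, [324, 132, 334, 151])]
slim_bottle []
round_bottle []
oblong_bottle []
```

View pics/hold1.png

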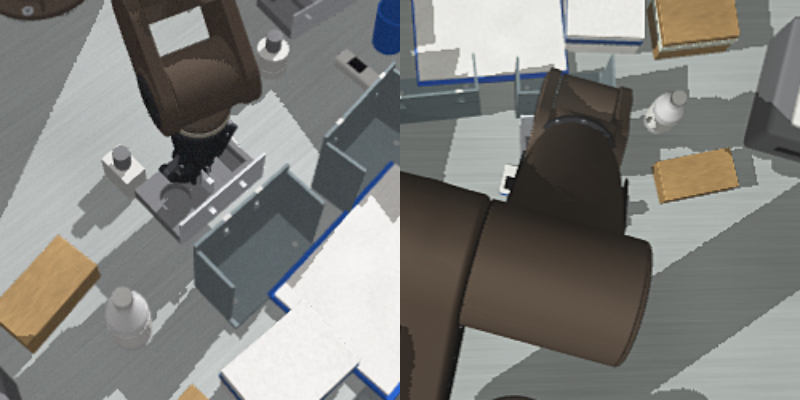

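The shelf is held level in front of the narrow upright. The scene view shows the back plate at about (225,185) in the left half. Next I overlay the predicted outline for a close check.

```bash
cat >> h.py <<'E'
def overlay(c,jobs,roi,name,k):
    u0,v0,u1,v1=roi; im=cv2.resize(c["image"][v0:v1,u0:u1],None,fx=k,fy=k,interpolation=cv2.INTER_CUBIC)
    for P,col in jobs:
        p=((proj(c,P)-[u0,v0]+.5)*k).astype(int); cv2.polylines(im,[p],True,col,1)
    cv2.imwrite(name,im)
def q4(x,y0,y1,z0,z1): return np.array([[x,y0,z0],[x,y1,z0],[x,y1,z1],[x,y0,z1]],float)
E
python3 - <<'E'
from h import *
o=get_obs(); p=o["eef_pos"]; c=capture("scene"); q=[p[0]-2,p[1],o["orientation"][2]]; z=p[2]-203
J=[(place(q4(55,-82.5,82.5,0,72),q,z),(0,0,255))]+[(place(q4(67,s*30-3.5,s*30+3.5,38,58),q,z),(0,255,255)) for s in(1,-1)]
U=[679.1,-110.2,-.0005]
J+=[(place(q4(5,-90,90,60,165),U),(0,255,0))]+[(place(q4(5,s*30-6,s*30+6,110,138),U),(255,255,0)) for s in(1,-1)]
overlay(c,J,(280,230,410,330),"pics/ov1.png",6)
E
```

```text
(no output)
```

View pics/ov1.png

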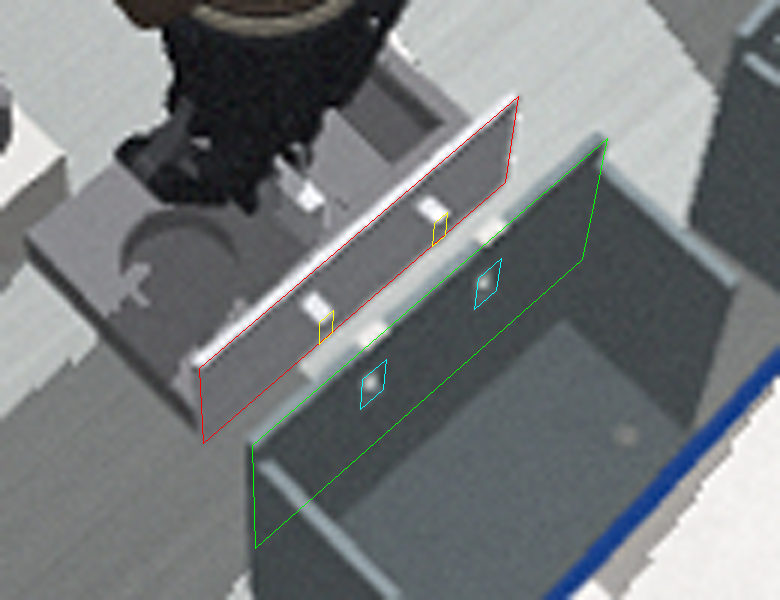

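Request:
{"name": "move_arm", "arguments": {"plan": [{"xyz":[0.004,-0.0025,0.001],"twist":-0.003},{"xyz":[0.008,-0.0025,0.001],"twist":-0.003},{"xyz":[0.012,-0.0025,0.001],"twist":-0.003},{"xyz":[0.012,-0.0025,0.001],"twist":-0.003}]}}

```text
t: 5.9
eef_pos: [603.2, -110.4, 281.3]
orientation: [3.141, -0.0, -0.001]
contact_force: [1.0, -0.4, -4.3]
opening: 0.102
```

Request:
{"name": "move_arm", "arguments": {"plan": [{"xyz":[0.005,0,0],"twist":0},{"xyz":[0.01,0,0],"twist":0},{"xyz":[0.014,0,0],"twist":0},{"xyz":[0.014,0,0],"twist":0}]}}

```text
t: 6.4
eef_pos: [617.5, -110.5, 281.2]
orientation: [3.141, -0.0, -0.0]
contact_force: [0.0, 0.6, -4.0]
opening: 0.101
```

Request:
{"name": "move_arm", "arguments": {"plan": [{"xyz":[0.002,0,-0.002],"twist":0},{"xyz":[0.004,0,-0.002],"twist":0},{"xyz":[0.006,0,-0.002],"twist":0},{"xyz":[0.0075,0,-0.002],"twist":0},{"xyz":[0.0075,0,-0.002],"twist":0}]}}

```text
t: 7.02
eef_pos: [625.1, -110.4, 279.2]
orientation: [3.141, -0.0, -0.0]
contact_force: [0.6, -0.2, -4.2]
opening: 0.105
```

Request:
{"name": "move_arm", "arguments": {"plan": [{"xyz":[0.001,0,0],"twist":0},{"xyz":[0.002,0,0],"twist":0},{"xyz":[0.002,0,0],"twist":0}]}}

```text
t: 7.4
eef_pos: [626.4, -110.6, 279.0]
orientation: [3.141, 0.003, 0.0]
contact_force: [-7.8, -2.5, -1.6]
opening: 0.104
```

Request:
{"name": "move_arm", "arguments": {"plan": [{"xyz":[-0.0007,0,-0.003],"twist":0},{"xyz":[-0.0007,0,-0.006],"twist":0},{"xyz":[-0.0007,0,-0.009],"twist":0},{"xyz":[-0.0007,0,-0.012],"twist":0},{"xyz":[-0.0007,0,-0.012],"twist":0}]}}

```text
t: 8.02
eef_pos: [625.8, -110.6, 266.7]
orientation: [3.141, 0.003, 0.0]
contact_force: [0.6, -0.5, -4.4]
opening: 0.105
```

Request:
{"name": "move_arm", "arguments": {"plan": [{"xyz":[0,0,-0.002],"twist":0},{"xyz":[0,0,-0.004],"twist":0},{"xyz":[0,0,-0.005],"twist":0},{"xyz":[0,0,-0.005],"twist":0}]}}

```text
t: 8.52
eef_pos: [625.7, -110.7, 262.7]
orientation: [3.141, 0.002, 0.0]
contact_force: [-3.9, -0.3, 5.1]
opening: 0.104
```

Request:
{"name": "move_arm", "arguments": {"plan": [{"xyz":[0,0,0],"twist":0},{"xyz":[0,0,0],"twist":0},{"xyz":[0,0,0],"twist":0},{"xyz":[0,0,0],"twist":0}], "grip": 0.4}}

```text
t: 9.02
eef_pos: [625.8, -110.7, 262.6]
orientation: [3.141, 0.002, 0.0]
contact_force: [-0.4, 0.3, -0.0]
opening: 0.595
```

Request:
{"name": "move_arm", "arguments": {"plan": [{"xyz":[-0.003,0,0.02],"twist":0},{"xyz":[-0.006,0,0.06],"twist":0},{"xyz":[-0.01,0,0.1],"twist":0},{"xyz":[-0.01,0.03,0.12],"twist":0},{"xyz":[-0.01,0.06,0.12],"twist":0}]}}

```text
t: 9.65
eef_pos: [615.4, -50.2, 386.1]
orientation: [3.14, -0.003, -0.0]
contact_force: [0.0, -0.1, -0.0]
opening: 0.6
```

Run:
```python
from h import *
c=capture("scene"); U=[679.1,-110.2,-.0005]; q=[679.1-55,-110.2,0]
J=[(place(q4(55,-82.5,82.5,0,72),q,60),(0,0,255))]+[(place(q4(67,s*30-3.5,s*30+3.5,38,58),q,60),(0,255,255)) for s in(1,-1)]+[(place(q4(-50,-82.5,82.5,0,25),q,60),(0,255,0))]
overlay(c,J,(280,215,410,315),"pics/ov2.png",6)
```

```text
(no output)
```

View pics/ov2.png

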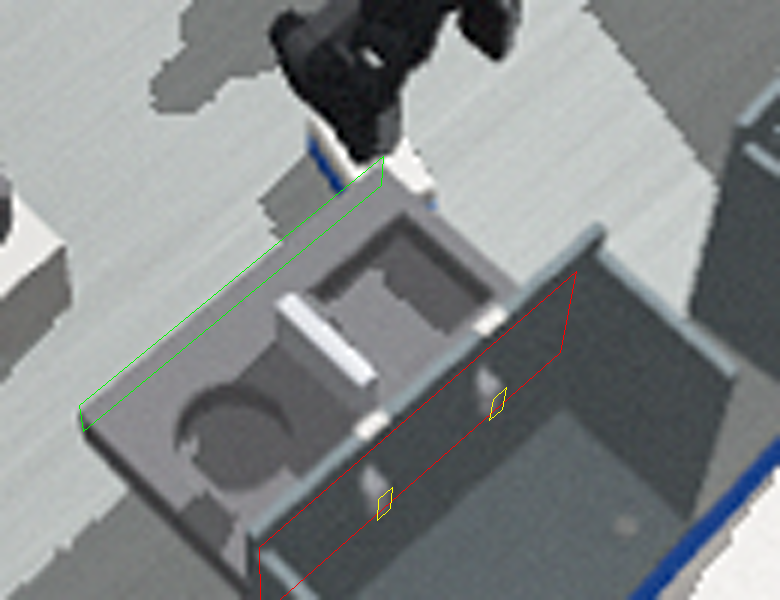

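Narrow shelf hangs: its front edge lies on the predicted outline and both tabs show through the slots at (375,480) and (488,385). Next the wide grey shelf; the orange one is left alone.

Request:
{"name": "move_arm", "arguments": {"plan": [{"xyz":[-0.025,0.048,0],"twist":-0.015},{"xyz":[-0.05,0.096,0],"twist":-0.03},{"xyz":[-0.075,0.144,0],"twist":-0.045},{"xyz":[-0.1,0.192,0],"twist":-0.06},{"xyz":[-0.124,0.238,0],"twist":-0.075}], "grip": 0.3}}

```text
t: 10.32
eef_pos: [489.9, 192.1, 386.5]
orientation: [-3.141, -0.002, -0.074]
contact_force: [0.1, 0.3, 0.7]
opening: 0.698
```

Request:
{"name": "move_arm", "arguments": {"plan": [{"xyz":[-0.025,0.048,-0.02],"twist":-0.015},{"xyz":[-0.05,0.096,-0.05],"twist":-0.03},{"xyz":[-0.074,0.143,-0.08],"twist":-0.045},{"xyz":[-0.074,0.143,-0.08],"twist":-0.045}]}}

```text
t: 10.82
eef_pos: [414.0, 337.3, 305.6]
orientation: [3.14, -0.0, -0.115]
contact_force: [0.7, -0.2, 0.1]
opening: 0.698
```

Run:
```python
from h import *
o=get_obs(); print(np.round(o["eef_pos"],1),np.round(o["orientation"],3))
c=capture("scene")
for l in ("wide_shelf","square_bottle","slim_bottle","round_bottle","oblong_bottle"):
    for d in cut_out(c,l):
        print(l,round(d["conf"],2),np.round(d["bbox"]).tolist(),d["pixels"].sum(),c["image"][d["pixels"]].mean(0).round())
t=capture("top")
for l in ("wide_shelf","square_bottle","slim_bottle","round_bottle","oblong_bottle"):
    for d in cut_out(t,l):
        print(l,round(d["conf"],2),np.round(d["bbox"]).tolist(),d["pixels"].sum(),t["image"][d["pixels"]].mean(0).round())
q=[414.6,332.9,-.12]
a=c.copy()
J=[(place(q4(55,-82.5,82.5,0,72),q),(0,0,255)),(place(box(-20,30,-5,5,54,54)[[0,4,6,2]],q),(0,255,0)),(place(box(-50,50,-82.5,82.5,25,25)[[0,4,6,2]],q),(0,255,255))]
overlay(c,J,(340,100,450,200),"pics/a.png",4); overlay(t,J,(170,180,270,280),"pics/b.png",4)
x,y=cv2.imread("pics/a.png"),cv2.imread("pics/b.png"); cv2.imwrite("pics/ov3.png",np.hstack([x[:400,:400],y]))
cv2.imwrite("pics/fulltop.png",t["image"])
```

```text
[414.  337.3 305.6] [ 3.14  -0.    -0.115]
wide_shelf 0.91 [361.0, 125.0, 425.0, 175.0] 1783 [100.  97.  96.]
wide_shelf 0.74 [308.0, 100.0, 368.0, 144.0] 1592 [ 30.  76. 145.]
round_bottle 0.75 [326.0, 182.0, 345.0, 211.0] 508 [ 40.  40. 108.]
round_bottle 0.71 [362.0, 168.0, 379.0, 200.0] 485 [130. 131. 131.]
oblong_bottle 0.68 [265.0, 242.0, 293.0, 273.0] 578 [114. 115. 115.]
wide_shelf 0.93 [216.0, 260.0, 254.0, 303.0] 1144 [ 32.  76. 152.]
wide_shelf 0.92 [200.0, 196.0, 241.0, 235.0] 1049 [76. 75. 74.]
wide_shelf 0.62 [223.0, 130.0, 238.0, 171.0] 520 [96. 99. 97.]
slim_bottle 0.25 [183.0, 148.0, 211.0, 174.0] 569 [86. 41. 21.]
round_bottle 0.82 [286.0, 200.0, 305.0, 217.0] 254 [ 48.  49. 116.]
oblong_bottle 0.81 [360.0, 183.0, 378.0, 208.0] 311 [106. 109. 107.]
oblong_bottle 0.64 [315.0, 165.0, 328.0, 183.0] 193 [147. 149. 147.]
```

View pics/ov3.png

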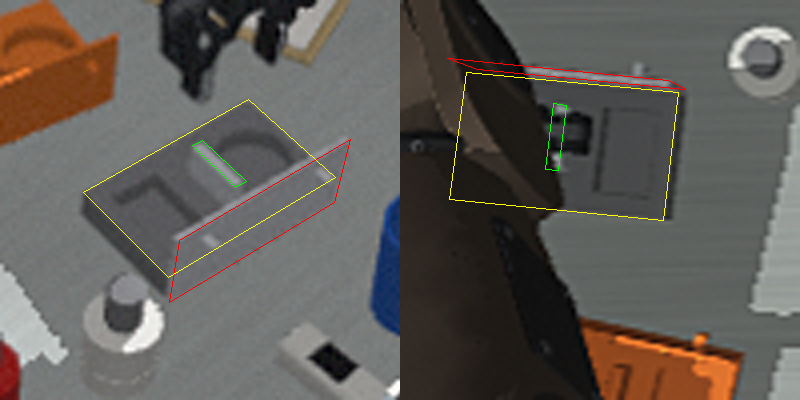

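View pics/fulltop.png

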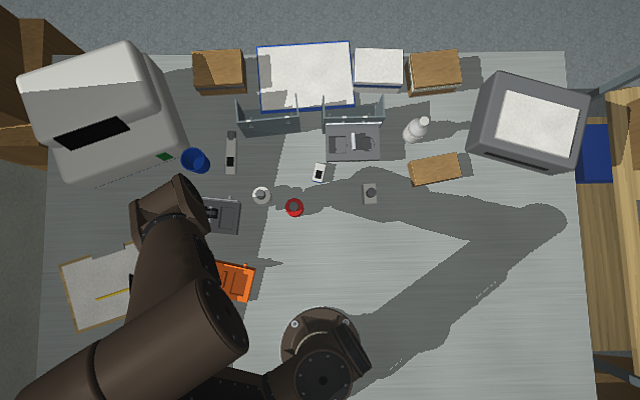

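Round bottle at (260,195) and oblong at (369,194) are the only job bottles; the right side, now uncovered, shows no others. The white bottle lies beside the grey shelf and the overlay fits the grey wide shelf's fin.

Request:
{"name": "move_arm", "arguments": {"plan": [{"xyz":[0.0026,-0.0046,-0.03],"twist":-0.005},{"xyz":[0.0026,-0.0046,-0.07],"twist":-0.005},{"xyz":[0.0026,-0.0046,-0.1026],"twist":-0.005},{"xyz":[0.0026,-0.0046,-0.1026],"twist":-0.005}]}}

```text
t: 11.92
eef_pos: [418.5, 330.0, 202.4]
orientation: [3.139, 0.001, -0.125]
contact_force: [-0.0, -1.0, 1.2]
opening: 0.699
```

Request:
{"name": "move_arm", "arguments": {"plan": [{"xyz":[0,0,0],"twist":0},{"xyz":[0,0,0],"twist":0},{"xyz":[0,0,0],"twist":0},{"xyz":[0,0,0],"twist":0}], "grip": 1, "newtons": 60}}

```text
t: 12.42
eef_pos: [418.7, 330.2, 203.6]
orientation: [3.141, -0.001, -0.125]
contact_force: [-0.5, 0.3, 6.6]
opening: 0.102
```

Request:
{"name": "move_arm", "arguments": {"plan": [{"xyz":[0,0,0.03],"twist":0},{"xyz":[0,0,0.07],"twist":0},{"xyz":[0,0,0.11],"twist":0},{"xyz":[0,0,0.13],"twist":0}]}}

```text
t: 12.92
eef_pos: [418.5, 330.1, 336.0]
orientation: [-3.141, -0.003, -0.125]
contact_force: [-0.2, 0.4, -5.0]
opening: 0.102
```

Request:
{"name": "move_arm", "arguments": {"plan": [{"xyz":[0.03,-0.034,0],"twist":0.03},{"xyz":[0.067,-0.076,0],"twist":0.08},{"xyz":[0.105,-0.12,0],"twist":0.13},{"xyz":[0.143,-0.165,0],"twist":0.18},{"xyz":[0.173,-0.199,0],"twist":0.218}]}}

```text
t: 13.55
eef_pos: [592.4, 129.0, 336.1]
orientation: [-3.141, -0.003, 0.094]
contact_force: [0.2, 0.7, -4.8]
opening: 0.103
```

Request:
{"name": "move_arm", "arguments": {"plan": [{"xyz":[0,0,-0.03],"twist":0},{"xyz":[0,0,-0.053],"twist":0},{"xyz":[0,0,-0.053],"twist":0},{"xyz":[0,0,-0.053],"twist":0}]}}

```text
t: 14.05
eef_pos: [592.5, 129.2, 284.1]
orientation: [-3.141, -0.004, 0.094]
contact_force: [-0.6, 0.5, -5.3]
opening: 0.103
```

Run:
```python
from h import *
o=get_obs(); p=o["eef_pos"]; c=capture("scene"); y=o["orientation"][2]; q=[p[0]-4*np.cos(y),p[1]-4*np.sin(y),y]; z=p[2]-203.6
print(p,y)
J=[(place(q4(55,-82.5,82.5,0,72),q,z),(0,0,255))]+[(place(box(55,67,s*55-3.5,s*55+3.5,58,58)[[0,4,6,2]],q,z),(0,255,255)) for s in(1,-1)]
U=[677.3,139,.093]
J+=[(place(q4(5,-90,90,60,165),U),(0,255,0))]
overlay(c,J,(350,160,480,260),"pics/ov4.png",6)
```

```text
[592.4670797  129.18828661 284.08562732] 0.0940832403515317
```

View pics/ov4.png

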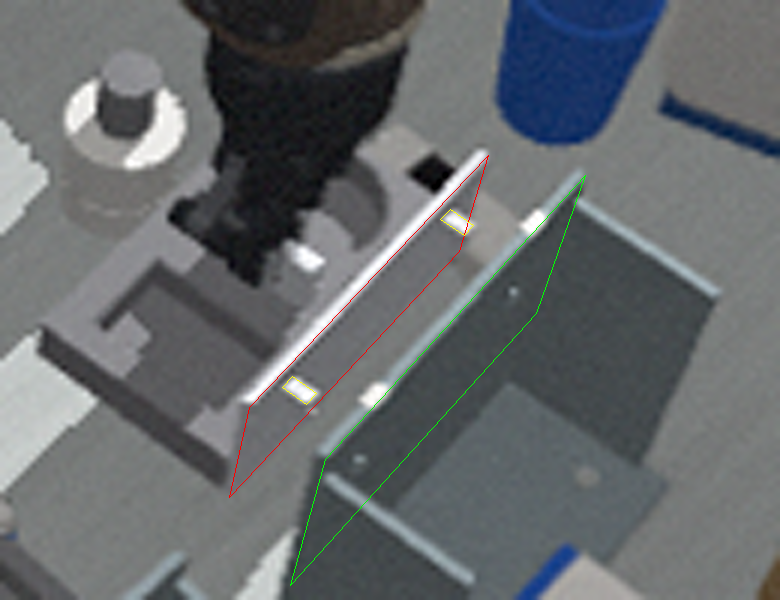

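Request:
{"name": "move_arm", "arguments": {"plan": [{"xyz":[0.003,0.0022,-0.0045],"twist":-0.001},{"xyz":[0.008,0.0027,-0.0045],"twist":-0.001},{"xyz":[0.013,0.0031,-0.0045],"twist":-0.001},{"xyz":[0.017,0.0035,-0.0045],"twist":-0.001},{"xyz":[0.017,0.0035,-0.0045],"twist":-0.001}]}}

```text
t: 14.72
eef_pos: [609.8, 132.7, 279.8]
orientation: [-3.141, -0.004, 0.093]
contact_force: [0.0, 0.2, -4.9]
opening: 0.099
```

Request:
{"name": "move_arm", "arguments": {"plan": [{"xyz":[0.004,0.0004,0],"twist":0},{"xyz":[0.008,0.0008,0],"twist":0},{"xyz":[0.012,0.0011,0],"twist":0},{"xyz":[0.015,0.0014,0],"twist":0},{"xyz":[0.015,0.0014,0],"twist":0}]}}

```text
t: 15.35
eef_pos: [624.9, 134.1, 279.7]
orientation: [-3.141, -0.004, 0.093]
contact_force: [0.4, -0.1, -4.2]
opening: 0.106
```

Request:
{"name": "move_arm", "arguments": {"plan": [{"xyz":[0.001,0.0001,0],"twist":0},{"xyz":[0.002,0.0002,0],"twist":0},{"xyz":[0.0025,0.0002,0],"twist":0}]}}

```text
t: 15.72
eef_pos: [626.8, 134.3, 279.7]
orientation: [-3.141, -0.002, 0.093]
contact_force: [-8.6, -0.5, 0.1]
opening: 0.105
```

Contact at the expected x. I back off slightly and lower.

Request:
{"name": "move_arm", "arguments": {"plan": [{"xyz":[-0.0008,0,-0.003],"twist":0},{"xyz":[-0.0008,0,-0.006],"twist":0},{"xyz":[-0.0008,0,-0.009],"twist":0},{"xyz":[-0.0008,0,-0.012],"twist":0},{"xyz":[-0.0008,0,-0.012],"twist":0}]}}

```text
t: 16.35
eef_pos: [626.0, 134.3, 267.3]
orientation: [-3.141, -0.001, 0.093]
contact_force: [0.5, 0.2, -4.1]
opening: 0.102
```

Request:
{"name": "move_arm", "arguments": {"plan": [{"xyz":[0,0,-0.002],"twist":0},{"xyz":[0,0,-0.004],"twist":0},{"xyz":[0,0,-0.0055],"twist":0},{"xyz":[0,0,-0.0055],"twist":0}]}}

```text
t: 16.85
eef_pos: [626.0, 134.3, 263.0]
orientation: [-3.141, -0.002, 0.093]
contact_force: [-5.0, -0.3, 6.5]
opening: 0.102
```

Request:
{"name": "move_arm", "arguments": {"plan": [{"xyz":[0,0,0],"twist":0},{"xyz":[0,0,0],"twist":0},{"xyz":[0,0,0],"twist":0},{"xyz":[0,0,0],"twist":0}], "grip": 0.4}}

```text
t: 17.35
eef_pos: [626.0, 134.3, 262.8]
orientation: [-3.141, -0.002, 0.093]
contact_force: [0.3, 0.2, -0.1]
opening: 0.602
```

Request:
{"name": "move_arm", "arguments": {"plan": [{"xyz":[-0.003,0,0.02],"twist":0},{"xyz":[-0.006,0,0.06],"twist":0},{"xyz":[-0.01,0,0.1],"twist":0},{"xyz":[-0.03,-0.03,0.12],"twist":0},{"xyz":[-0.06,-0.07,0.12],"twist":0}]}}

```text
t: 17.98
eef_pos: [565.3, 64.1, 385.7]
orientation: [-3.141, -0.007, 0.095]
contact_force: [0.3, -0.4, -0.1]
opening: 0.605
```

Run:
```python
from h import *
print(np.round(get_obs()["eef_pos"],1))
c=capture("scene"); t=capture("top")
for l in ("round_bottle","oblong_bottle"):
    o=[]
    for k in (c,t):
        for d in cut_out(k,l):
            m=k["image"][d["pixels"]].mean(0); b=d["bbox"]; g=ground(k,((b[0]+b[2])/2,(b[1]+b[3])/2),40)
            print(l,round(d["conf"],2),np.round(b).tolist(),m.round(),g.round(),d["pixels"].sum())
            if m[2]-m[0]<30 and np.hypot(*(g-([475,172] if l[0]=="r" else [472,-163])))<90: o.append((k,d["pixels"].astype(float))); g0=g;break
    if o: print([ (np.round(r[0],3),round(r[1],3)) for r in [fit(o,M[l],[*g0,0])]],len(o))
q=[677.3-55*.9957,139-55*.093,.093]
J=[(place(q4(-50,-82.5,82.5,0,25),q,60),(0,255,0)),(place(box(55,67,55-3.5,55+3.5,58,58)[[0,4,6,2]],q,60),(0,255,255)),(place(box(55,67,-55-3.5,-55+3.5,58,58)[[0,4,6,2]],q,60),(0,255,255))]
overlay(c,J,(350,150,480,250),"pics/ov5.png",6)
```

```text
[565.3  64.1 385.7]
round_bottle 0.75 [370.0, 182.0, 378.0, 198.0] [145. 146. 147.] [498. 165.] 150
[(array([4.73155e+02, 1.74058e+02, 1.91000e-01]), np.float64(2.493))] 1
oblong_bottle 0.81 [265.0, 239.0, 292.0, 273.0] [140. 141. 142.] [ 477. -161.] 548
oblong_bottle 0.67 [360.0, 186.0, 377.0, 207.0] [176. 181. 179.] [ 463. -162.] 294
[(array([ 4.72581e+02, -1.63226e+02,  3.50000e-02]), np.float64(0.112))] 2
```

View pics/ov5.png

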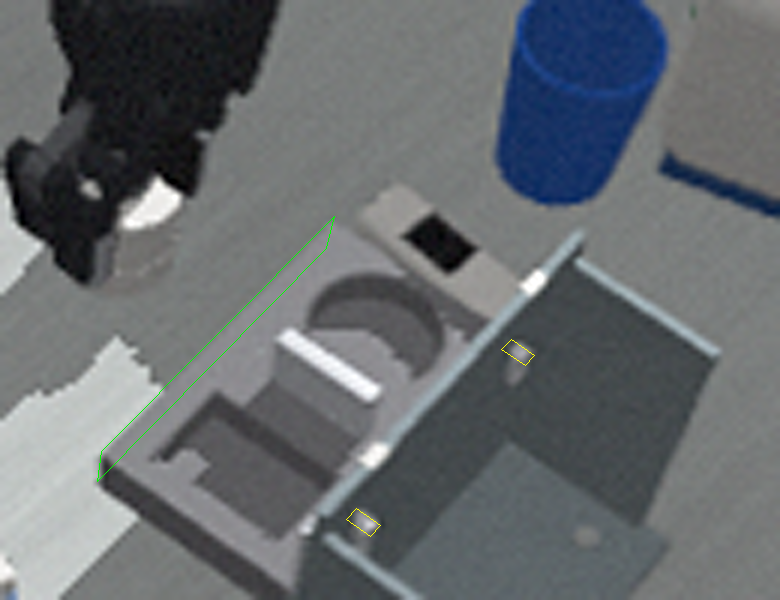

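Wide shelf hangs, with both tabs through the slots at (518,355) and (363,522). Oblong bottle first.

Request:
{"name": "move_arm", "arguments": {"plan": [{"xyz":[-0.019,-0.045,0],"twist":-0.013},{"xyz":[-0.037,-0.091,-0.01],"twist":-0.026},{"xyz":[-0.056,-0.136,-0.03],"twist":-0.038},{"xyz":[-0.074,-0.182,-0.05],"twist":-0.05},{"xyz":[-0.0928,-0.2272,-0.06],"twist":-0.063}], "grip": 0.3}}

```text
t: 18.9
eef_pos: [473.5, -163.4, 322.7]
orientation: [-3.14, -0.003, 0.031]
contact_force: [-0.3, 0.2, 1.5]
opening: 0.698
```

Run:
```python
from h import *
o=get_obs();print(np.round(o["eef_pos"],1),np.round(o["orientation"],3))
c=capture("scene"); t=capture("top")
for l in ("round_bottle","oblong_bottle"):
    ob=[]
    for k in (c,t):
        for d in cut_out(k,l):
            m=k["image"][d["pixels"]].mean(0); b=d["bbox"]; g=ground(k,((b[0]+b[2])/2,(b[1]+b[3])/2),40)
            print(l,round(d["conf"],2),np.round(b).tolist(),m.round(),g.round(),d["pixels"].sum())
            if m[2]-m[0]<30 and np.hypot(*(g-([475,172] if l[0]=="r" else [472,-163])))<60: ob.append((k,d["pixels"].astype(float))); g0=g;break
    if ob: print([ (np.round(r[0],3),round(r[1],3)) for r in [fit(ob,M[l],[*g0,0])]],len(ob))
```

```text
[ 473.5 -163.4  322.7] [-3.14e+00 -3.00e-03  3.10e-02]
round_bottle 0.75 [325.0, 180.0, 348.0, 210.0] [ 50.  50. 127.] [441.  76.] 471
round_bottle 0.67 [363.0, 167.0, 376.0, 199.0] [135. 136. 136.] [473. 173.] 450
round_bottle 0.87 [255.0, 189.0, 273.0, 204.0] [158. 161. 160.] [470. 166.] 239
[(array([4.74110e+02, 1.72854e+02, 1.38000e-01]), np.float64(0.212))] 2
oblong_bottle 0.6 [253.0, 188.0, 277.0, 206.0] [161. 165. 163.] [470. 162.] 285
oblong_bottle 0.4 [234.0, 96.0, 302.0, 129.0] [100.  99.  91.] [740. 149.] 907
```

Request:
{"name": "move_arm", "arguments": {"plan": [{"xyz":[-0.001,0.0003,-0.03],"twist":0},{"xyz":[-0.001,0.0003,-0.065],"twist":0},{"xyz":[-0.001,0.0003,-0.088],"twist":0},{"xyz":[-0.001,0.0003,-0.088],"twist":0}]}}

```text
t: 19.7
eef_pos: [473.6, -160.2, 234.9]
orientation: [-3.14, -0.002, 0.033]
contact_force: [-0.1, 0.4, 0.5]
opening: 0.696
```

Request:
{"name": "move_arm", "arguments": {"plan": [{"xyz":[0,0,0],"twist":0},{"xyz":[0,0,0],"twist":0},{"xyz":[0,0,0],"twist":0},{"xyz":[0,0,0],"twist":0}], "grip": 1, "newtons": 40}}

```text
t: 20.2
eef_pos: [473.9, -160.2, 235.7]
orientation: [-3.14, -0.004, 0.033]
contact_force: [1.9, 2.0, 6.8]
opening: 0.314
```

Request:
{"name": "move_arm", "arguments": {"plan": [{"xyz":[0,0,0.03],"twist":0},{"xyz":[0,0,0.07],"twist":0},{"xyz":[0,0,0.11],"twist":0},{"xyz":[0,0,0.14],"twist":0}]}}

```text
t: 20.7
eef_pos: [473.6, -160.2, 377.6]
orientation: [-3.141, -0.005, 0.033]
contact_force: [0.0, 0.6, -1.4]
opening: 0.313
```

Request:
{"name": "move_arm", "arguments": {"plan": [{"xyz":[0.02,0.033,0],"twist":0.01},{"xyz":[0.052,0.085,0],"twist":0.025},{"xyz":[0.085,0.138,0],"twist":0.04},{"xyz":[0.117,0.19,0],"twist":0.055},{"xyz":[0.14,0.227,0],"twist":0.06}]}}

```text
t: 21.32
eef_pos: [614.2, 69.1, 377.6]
orientation: [-3.141, -0.005, 0.094]
contact_force: [0.4, 0.2, -1.9]
opening: 0.315
```

Request:
{"name": "move_arm", "arguments": {"plan": [{"xyz":[0.01,0.017,-0.01],"twist":0},{"xyz":[0.012,0.02,-0.02],"twist":0},{"xyz":[0.012,0.02,-0.02],"twist":0}]}}

```text
t: 21.7
eef_pos: [625.8, 88.2, 356.3]
orientation: [-3.141, -0.002, 0.094]
contact_force: [-0.1, 1.0, -0.7]
opening: 0.316
```

Run:
```python
from h import *
o=get_obs();p=o["eef_pos"];print(np.round(p,1),np.round(o["orientation"],3),o["opening"])
c=capture("scene")
q=[p[0],p[1],o["orientation"][2]]; z=p[2]-235.7
for d in cut_out(c,"oblong_bottle"): print(d["conf"],d["bbox"])
U=[622.5,133.9,.093]
J=[(place(box(-31,31,-19,19,h,h)[[0,4,6,2]],q,z),(0,0,255)) for h in(0,56)]
J+=[(place(box(-33,33,-67,-25,25,25)[[0,4,6,2]],U,58),(0,255,0))]
overlay(c,J,(340,150,470,250),"pics/ov6.png",6)
```

```text
[625.8  88.2 356.3] [-3.141e+00 -2.000e-03  9.400e-02] 0.3162225162689089
0.78 [379.2, 196.2, 412.6, 225.9]
0.67 [293.5, 244.0, 367.2, 312.6]
0.23 [367.2, 190.0, 437.3, 250.0]
```

View pics/ov6.png

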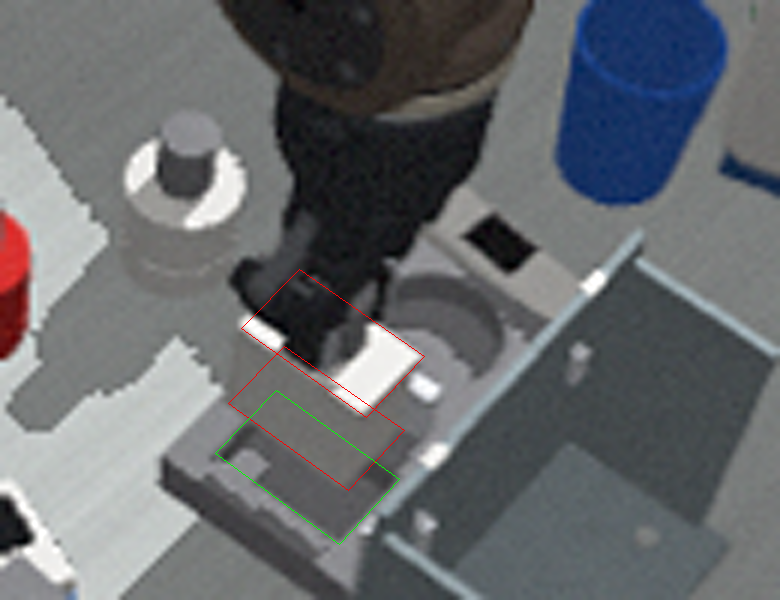

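Request:
{"name": "move_arm", "arguments": {"plan": [{"xyz":[0.0012,0,-0.012],"twist":-0.001},{"xyz":[0.0012,0,-0.024],"twist":-0.001},{"xyz":[0.0012,0,-0.034],"twist":-0.001},{"xyz":[0.0012,0,-0.034],"twist":-0.001}]}}

```text
t: 22.3
eef_pos: [627.1, 87.9, 322.4]
orientation: [-3.141, -0.002, 0.092]
contact_force: [0.5, -0.5, -1.5]
opening: 0.316
```

Request:
{"name": "move_arm", "arguments": {"plan": [{"xyz":[0,0,-0.002],"twist":0},{"xyz":[0,0,-0.004],"twist":0},{"xyz":[0,0,-0.006],"twist":0},{"xyz":[0,0,-0.008],"twist":0},{"xyz":[0,0,-0.008],"twist":0}]}}

```text
t: 22.92
eef_pos: [627.1, 88.0, 314.3]
orientation: [-3.141, -0.002, 0.092]
contact_force: [1.2, 3.0, -2.0]
opening: 0.317
```

Request:
{"name": "move_arm", "arguments": {"plan": [{"xyz":[0,0.0005,-0.002],"twist":0},{"xyz":[0,0.0005,-0.004],"twist":0},{"xyz":[0,0.0005,-0.006],"twist":0},{"xyz":[0,0.0005,-0.008],"twist":0},{"xyz":[0,0.0005,-0.008],"twist":0}]}}

```text
t: 23.55
eef_pos: [627.0, 88.5, 306.1]
orientation: [-3.141, -0.002, 0.092]
contact_force: [-0.5, 0.2, -2.1]
opening: 0.316
```

Request:
{"name": "move_arm", "arguments": {"plan": [{"xyz":[0,0,-0.002],"twist":0},{"xyz":[0,0,-0.004],"twist":0},{"xyz":[0,0,-0.006],"twist":0},{"xyz":[0,0,-0.006],"twist":0}]}}

```text
t: 24.05
eef_pos: [627.0, 88.4, 301.2]
orientation: [-3.141, -0.003, 0.092]
contact_force: [-4.4, -0.7, 8.8]
opening: 0.319
```

Request:
{"name": "move_arm", "arguments": {"plan": [{"xyz":[0,0,0],"twist":0},{"xyz":[0,0,0],"twist":0},{"xyz":[0,0,0],"twist":0},{"xyz":[0,0,0],"twist":0}], "grip": 0.35}}

```text
t: 24.55
eef_pos: [627.0, 88.4, 301.1]
orientation: [-3.141, -0.003, 0.092]
contact_force: [0.3, 1.4, -0.4]
opening: 0.657
```

Request:
{"name": "move_arm", "arguments": {"plan": [{"xyz":[0,0,0.02],"twist":0},{"xyz":[0,0,0.05],"twist":0},{"xyz":[-0.01,0,0.085],"twist":0},{"xyz":[-0.06,0,0.09],"twist":0},{"xyz":[-0.11,-0.02,0.09],"twist":0}]}}

```text
t: 25.18
eef_pos: [515.6, 68.8, 391.4]
orientation: [-3.141, -0.004, 0.094]
contact_force: [0.4, -0.6, -0.6]
opening: 0.647
```

Run:
```python
from h import *
o=get_obs();p=o["eef_pos"];print(np.round(p,1),np.round(o["orientation"],3),o["opening"])
c=capture("scene"); t=capture("top")
ob=[]
for k in (c,t):
    for d in cut_out(k,"round_bottle"):
        m=k["image"][d["pixels"]].mean(0); b=d["bbox"]; g=ground(k,((b[0]+b[2])/2,(b[1]+b[3])/2),40)
        print(round(d["conf"],2),np.round(b).tolist(),m.round(),g.round(),d["pixels"].sum())
        if m[2]-m[0]<30 and np.hypot(*(g-[475,172]))<60: ob.append((k,d["pixels"].astype(float))); g0=g;break
if ob: print(fit(ob,M["round_bottle"],[*g0,0]),len(ob))
U=[622.5,133.9,.093]; q=[626.8,88.1,.093]
J=[(place(box(-31,31,-19,19,h,h)[[0,4,6,2]],q,65.5),(0,0,255)) for h in(0,56)]
overlay(c,J,(340,150,470,250),"pics/ov7.png",6)
```

```text
[515.6  68.8 391.4] [-3.141 -0.004  0.094] 0.6467310778741879
0.94 [360.0, 168.0, 378.0, 198.0] [136. 137. 137.] [473. 173.] 525
0.43 [224.0, 132.0, 238.0, 175.0] [103. 106. 105.] [610. 267.] 491
(array([4.74300230e+02, 1.73488936e+02, 5.94709670e-02]), np.float64(0.045325863678804854)) 1
```

View pics/ov7.png

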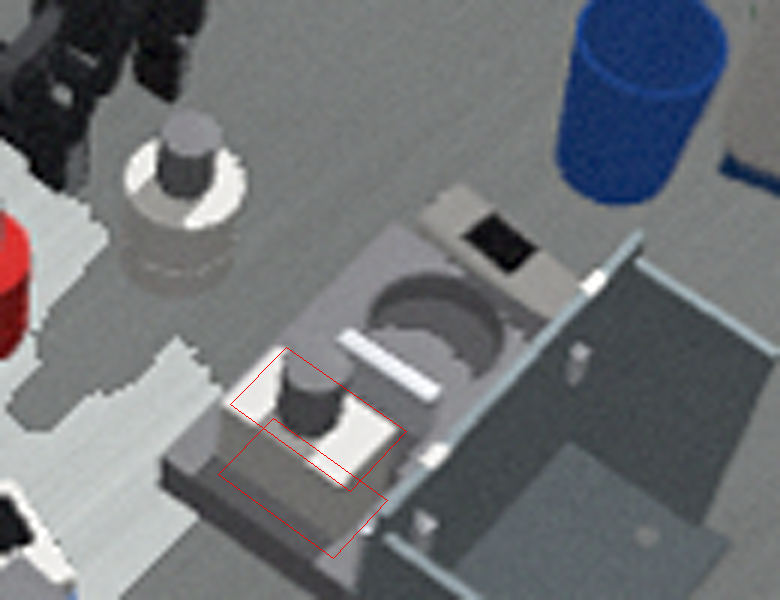

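Oblong bottle stands seated; its top outline is about 1 px towards -x, as the lean predicts. Now the white round bottle at (190,190) in the crop; the red one at (5,280) is not meant.

Request:
{"name": "move_arm", "arguments": {"plan": [{"xyz":[-0.012,0.03,0],"twist":0},{"xyz":[-0.028,0.07,-0.02],"twist":0},{"xyz":[-0.0413,0.1042,-0.05],"twist":0},{"xyz":[-0.0413,0.1042,-0.06],"twist":0},{"xyz":[-0.0413,0.1042,-0.06],"twist":0}]}}

```text
t: 26.0
eef_pos: [476.3, 172.5, 331.2]
orientation: [-3.141, -0.003, 0.092]
contact_force: [-0.4, -0.5, 0.2]
opening: 0.655
```

Request:
{"name": "move_arm", "arguments": {"plan": [{"xyz":[-0.002,0.0005,-0.035],"twist":0},{"xyz":[-0.002,0.0005,-0.075],"twist":0},{"xyz":[-0.002,0.0005,-0.096],"twist":0},{"xyz":[-0.002,0.0005,-0.096],"twist":0}]}}

```text
t: 26.5
eef_pos: [475.1, 172.3, 234.7]
orientation: [-3.142, -0.002, 0.091]
contact_force: [-0.0, -1.2, 0.2]
opening: 0.651
```

Request:
{"name": "move_arm", "arguments": {"plan": [{"xyz":[0,0,0],"twist":0},{"xyz":[0,0,0],"twist":0},{"xyz":[0,0,0],"twist":0},{"xyz":[0,0,0],"twist":0}], "grip": 1, "newtons": 40}}

```text
t: 27.0
eef_pos: [475.5, 172.3, 235.7]
orientation: [-3.141, -0.004, 0.091]
contact_force: [1.0, -0.5, 7.6]
opening: 0.318
```

Request:
{"name": "move_arm", "arguments": {"plan": [{"xyz":[0,0,0.03],"twist":0},{"xyz":[0,0,0.07],"twist":0},{"xyz":[0,0,0.11],"twist":0},{"xyz":[0,0,0.14],"twist":0}]}}

```text
t: 27.5
eef_pos: [475.2, 172.3, 377.8]
orientation: [-3.141, -0.006, 0.091]
contact_force: [-0.7, 0.1, -2.1]
opening: 0.314
```

Request:
{"name": "move_arm", "arguments": {"plan": [{"xyz":[0.03,0.002,0],"twist":0},{"xyz":[0.07,0.004,0],"twist":0},{"xyz":[0.11,0.006,0],"twist":0},{"xyz":[0.135,0.0072,0],"twist":0},{"xyz":[0.143,0.0077,-0.01],"twist":0}]}}

```text
t: 28.12
eef_pos: [618.9, 179.9, 367.8]
orientation: [-3.141, -0.007, 0.091]
contact_force: [-0.1, 0.0, -1.3]
opening: 0.317
```

Request:
{"name": "move_arm", "arguments": {"plan": [{"xyz":[0,0,-0.01],"twist":0},{"xyz":[0,0,-0.02],"twist":0},{"xyz":[0,0,-0.03],"twist":0},{"xyz":[0,0,-0.03],"twist":0}]}}

```text
t: 28.62
eef_pos: [618.5, 180.0, 336.9]
orientation: [-3.141, -0.005, 0.091]
contact_force: [-0.3, 0.6, -0.9]
opening: 0.317
```

Run:
```python
from h import *
o=get_obs();p=o["eef_pos"];print(np.round(p,1),np.round(o["orientation"],3),o["opening"])
c=capture("scene"); z=p[2]-235.7
a=np.linspace(0,6.28,40)
R=lambda r,h:np.c_[r*np.cos(a),r*np.sin(a),a*0+h]
J=[(place(R(28,h),[p[0],p[1],0],z),(0,0,255)) for h in(0,56)]+[(place(R(30,25)+[0,46,0],[622.5,133.9,.093],58),(0,255,0))]
overlay(c,J,(360,140,460,240),"pics/ov8.png",6)
```

```text
[618.5 180.  336.9] [-3.141 -0.005  0.091] 0.31749070400208235
```

View pics/ov8.png

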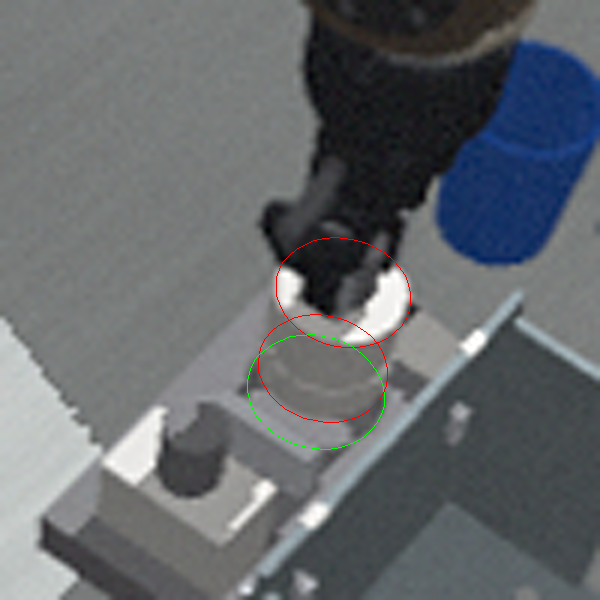

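The held round bottle matches its predicted circle at (343,292), and the nest is below it at (317,392). Lowering.

Request:
{"name": "move_arm", "arguments": {"plan": [{"xyz":[0,0,-0.006],"twist":0},{"xyz":[0,0,-0.012],"twist":0},{"xyz":[0,0,-0.018],"twist":0},{"xyz":[0,0,-0.022],"twist":0},{"xyz":[0,0,-0.022],"twist":0}]}}

```text
t: 29.3
eef_pos: [618.7, 180.0, 315.2]
orientation: [-3.141, -0.006, 0.091]
contact_force: [0.1, -0.9, -1.0]
opening: 0.319
```

Request:
{"name": "move_arm", "arguments": {"plan": [{"xyz":[0,0,-0.003],"twist":0},{"xyz":[0,0,-0.006],"twist":0},{"xyz":[0,0,-0.008],"twist":0},{"xyz":[0,0,-0.008],"twist":0}]}}

```text
t: 29.8
eef_pos: [618.7, 180.0, 307.0]
orientation: [-3.141, -0.006, 0.091]
contact_force: [-0.1, 0.6, -1.0]
opening: 0.312
```

Request:
{"name": "move_arm", "arguments": {"plan": [{"xyz":[0,0,-0.002],"twist":0},{"xyz":[0,0,-0.004],"twist":0},{"xyz":[0,0,-0.006],"twist":0},{"xyz":[0,0,-0.006],"twist":0}]}}

```text
t: 30.3
eef_pos: [618.7, 180.0, 301.2]
orientation: [-3.141, -0.006, 0.091]
contact_force: [-0.9, 0.3, 1.0]
opening: 0.315
```

Request:
{"name": "move_arm", "arguments": {"plan": [{"xyz":[0,0,-0.001],"twist":0},{"xyz":[0,0,-0.001],"twist":0}]}}

```text
t: 30.55
eef_pos: [618.6, 180.0, 301.0]
orientation: [-3.141, -0.006, 0.091]
contact_force: [-3.4, -0.4, 7.6]
opening: 0.316
```

Request:
{"name": "move_arm", "arguments": {"plan": [{"xyz":[0,0,0],"twist":0},{"xyz":[0,0,0],"twist":0},{"xyz":[0,0,0],"twist":0},{"xyz":[0,0,0],"twist":0}], "grip": 0.35}}

```text
t: 31.05
eef_pos: [618.6, 180.0, 300.9]
orientation: [-3.141, -0.006, 0.091]
contact_force: [0.0, 0.3, 0.7]
opening: 0.651
```

Request:
{"name": "move_arm", "arguments": {"plan": [{"xyz":[0,0,0.02],"twist":0},{"xyz":[0,0,0.05],"twist":0},{"xyz":[-0.01,0,0.09],"twist":0},{"xyz":[-0.05,0,0.1],"twist":0},{"xyz":[-0.1,0,0.1],"twist":0}]}}

```text
t: 31.68
eef_pos: [517.7, 179.9, 401.6]
orientation: [-3.141, -0.008, 0.091]
contact_force: [-0.4, 0.3, 0.4]
opening: 0.653
```

Request:
{"name": "move_arm", "arguments": {"plan": [{"xyz":[-0.01,0.05,0],"twist":0},{"xyz":[-0.02,0.1,0],"twist":0},{"xyz":[-0.03,0.15,0],"twist":0},{"xyz":[-0.03,0.15,0],"twist":0}]}}

```text
t: 32.17
eef_pos: [486.7, 332.5, 401.4]
orientation: [-3.141, -0.008, 0.094]
contact_force: [-0.2, -0.0, 0.1]
opening: 0.648
```

Run:
```python
from h import *
o=get_obs();p=o["eef_pos"];print(np.round(p,1),o["t"],o["contact_force"])
c=capture("scene"); t=capture("top")
for l in ("square_bottle","slim_bottle","round_bottle","oblong_bottle"):
  for n,k in (("s",c),("t",t)):
    print(l,n,[(round(d["conf"],2),np.round(d["bbox"]).astype(int).tolist()) for d in cut_out(k,l)])
q=[626.8,88.1,.093]; a=np.linspace(0,6.28,40)
R=lambda r,h:np.c_[r*np.cos(a),r*np.sin(a),a*0+h]
J=[(place(box(-31,31,-19,19,h,h)[[0,4,6,2]],q,65.5),(0,0,255)) for h in(56,)]+[(place(R(28,56),[618.2,179.7,0],65.5),(0,0,255))]
overlay(c,J,(280,120,480,300),"pics/fin.png",3.3)
```

```text
[486.7 332.5 401.4] 32.175 [-0.18276746 -0.01509843  0.14517478]
square_bottle s [(0.49, [266, 329, 296, 366])]
square_bottle t []
slim_bottle s []
slim_bottle t []
round_bottle s [(0.78, [404, 181, 421, 213]), (0.74, [324, 180, 348, 210])]
round_bottle t [(0.62, [285, 201, 304, 217]), (0.57, [280, 132, 294, 155])]
oblong_bottle s [(0.64, [381, 209, 406, 237])]
oblong_bottle t [(0.8, [278, 131, 297, 156])]
```

View pics/fin.png

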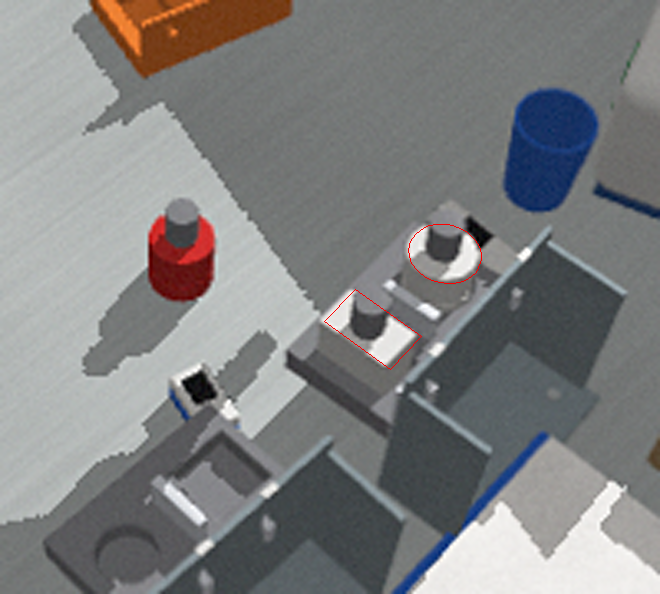

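Both bottles stand in the wide shelf's nests at (443,252) and (370,330), and both shelves hang. The red bottle and orange shelf are untouched. The 0.49 "square_bottle" hit at (281,348) is the sanitiser.

```bash
python3 -c "
from plant import *
print(sign_off())"
```

```text
the job is handed in; nothing more can be done
None
```

The station is set up and handed in at about t = 32 s. Both shelves hang on their uprights, and both bottles that were present stand in their nests.

**Shelves:** I hung the narrow shelf first, then the wide grey one. Each met the upright face where expected and came down onto its hooks at the calculated height. In the pictures both sets of tabs show through the slots.

**Bottles:** Only the oblong and round white bottles were there. I lowered each into its nest on the wide shelf until it touched the floor at about the predicted height. The tops then lay within about 1 pixel of the seated outline, offset the way the shelf's lean would cause. The square and slim nests stay empty because no such bottle was in view.

**Last checks:** The final picture shows both shelves hanging, both bottles upright and the gripper clear of everything. I left the red bottle, the orange shelf and the other bystanders alone.

**Disagreements:**
- In the last look the network reported a square bottle at 0.49 confidence. I took that for the sanitiser from where it stands.
- In the top view it also called the same seated bottle both round and oblong.
- I checked seating by contact force and overlays, not by a separate height measurement.

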